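Change over the slide feeder trays

TASK

On the bench stand two low white slide feeders, one with a wide tray and one with a narrow tray that has been left out. First push the narrow tray fully home with a fingertip; then hook a fingertip behind the upright lip of the wide tray and draw that tray all the way out to its stop, with its slide carrier still lying in it. Do not grip or lift anything: the lip must not be pinched from both sides, the carrier is not to be picked up, and the other things on the bench and on the feeders stay where they are.

Things in the scene. Friction and masses are not known exactly. Their poses are not given: they have to be found in the camera images.
- wide_unit: The wide slide feeder, fixed: white hood 190 deep x 166 wide x 78 high with one grey tray coming out of its front. Origin on the table under the middle of the hood's front face. x points into the hood, away from the robot (hood at x = 0 to 190 mm); -x is the way the tray comes out; y along the front face. Turned up to 0.2 rad from the world axes.
- narrow_unit: The narrow slide feeder, fixed: same make, hood 190 deep x 96 wide x 78 high, same axes and origin (on the table under the middle of the hood's front face). The two feeders stand side by side and may be swapped.
- wide_tray (a joint): How far the wide tray is drawn out, in m: 0 = fully home, 0.12 = fully out against its stop. Starts nearly home. It stays where it is left; it takes about 1.5 N, plus 6 N per m/s, to move.
- narrow_tray (a joint): The same for the narrow tray (0 home, against a stop, 0.12 out). Starts partly out; same friction.
- wide_pull (a point): On the wide tray, moving with it: middle of the top edge of its lip, on the lip's inner face (towards the hood), 64 mm above the table; 48 mm in front of the hood with the tray home. The lip is an upright plate across the tray's front, 126 wide, 8 thick, rising 28 mm above the tray floor (outer half 4 mm lower). Behind it is an open finger well 50 mm long, tray-wide, no side walls.
- narrow_pull (a point): On the narrow tray: the same point of its lip. The lip is 8 mm thick, 56 mm wide and shaped the same; its outer face is 8 mm in front of this point (-x of the feeder).
- wide_pocket (a point): Middle of the floor of the wide tray's carrier pocket, 100 mm behind wide_pull; axes as the feeder's. The tray floor, here and in the finger well, is 36 mm above the table. The pocket is 92 mm long and 118 mm wide, with edges 8 mm high; its front edge ends the finger well.
- carrier: Slide carrier: loose white plate 58 x 90 x 12 mm with two glass slides, 80 g, lying in the wide tray's pocket, under the hood at the start. Origin: centre of its underside.
- dish: Loose white dish, 80 mm across and 18 high, standing on top of the wide feeder's hood, its centre 75 to 100 mm behind the front face. Leave alone.
- jar: Loose amber jar, 40 mm across and 45 high, standing on top of the narrow feeder's hood, 75 to 100 mm behind the front face. Leave alone.
- vial: Loose clear vial, 28 mm across and 55 high, standing on the table between the robot and the feeders. Leave alone.
- wash: Loose white bottle with a blue band, 68 mm across and 170 high, to the right. Leave alone.
- rack: Loose steel tube rack with tubes, 100 x 200 mm and 126 high, to the left. Leave alone.
- slidebox: Loose blue slide box, 90 x 100 x 35 mm, to the right. Leave alone.
- marker: Loose black marker pen, 132 mm long, 12 thick, lying to the left. Leave alone.

How it is judged:
By the outcome, as a careful person would: the job done as asked, in the order asked, and still so for the second after the job is handed in, with the robot touching nothing.
It also fails if it takes over 51 s, if anything falls off the work surface, if the arm or the gripper's body presses on something with over 40 N, if the wrist force passes 120 N, or if a joint passes its speed limit or range.

ROBOT

A 6-joint arm with a two-finger parallel gripper is mounted at the origin on the work surface. World frame = base frame: x ahead of the robot, y to its left, z up, the work surface at z = 0. Lengths are in m, angles in degrees, forces in N, time in s.
With the tool pointing down it reaches from about 0.375 to 0.9 m from the base axis. Payload 3.1 kg.
Tool frame: the origin (TCP) lies midway between the tips of the shut fingers; the grasp point (between the pads) lies 19 mm behind it; x points along the fingers, y is the direction in which the jaws open and shut, and the axes are right-handed (so a half turn about x gives the same grasp; the last joint's range is limited). The gripper opens to 87 mm and grips with 3 to 60 N. Pads are 19 mm wide; open, the fingers measure 117 mm over their backs; the gripper's body (75 mm by 190 mm) begins 51 mm behind the grasp point.
Start: joints at [-79.154, 30.224, 82.088, -0, 67.689, -10.227], TCP at [0.225, -0.583, 0.223] pointing down, gripper open.
Joint ranges: [-176.69, 176.69], [-43.24, 126.21], [12.49, 139.97], [-82, 262], [0, 151.66], [-163.58, 163.58]. Speed limits (degrees/s): [159.86, 159.86, 180, 180, 180, 180].

INTERFACE

Orientations are given as a 3x3 rotation matrix whose columns are the frame's x, y, z axes.
In Python, from rig import robot gives the robot as it stands.
- The arm moves only by the tool apply_moves, never from a script. Its argument "moves" is a list of rows, each a list of 6 numbers: the shift along the tool's x, y, z in m, then the turn, a rotation vector about the tool's x, y, z in rad. A call has 1 to 20 rows; each row is the pose to reach, as a shift and turn from the pose commanded when the call began, along the tool's axes at that moment; what a row does not reach only later rows make up. A row lasts 1/10 s, in which the tool goes at most 50 mm and 8.59 degrees, less where a joint would pass 70% of its speed; a pose out of reach is approached as far as the arm can. A call with a gripper value outside its range is refused whole. "hand" is the finger opening in m, from 0 to 0.087, set as the call begins (left out, the last holds). The fingers move at their own pace and stop on an object; "force" is the grip in N (left out, the last holds). Time passes only in rows, so rows that repeat a pose let the fingers close. It gives the time, the measured TCP pose, the force and the opening at its end, in the units of the state.
- robot.sense(): the state, without advancing time (a new reading comes with each control period).
- robot.read_camera(name): name is "side" or "top" or "wrist"; returns a dict with "pixels" (420x560x3 uint8, red, green, blue), "z_map" (420x560 float32, m along the optical axis (not along the pixel's ray), 0 where there is no reading), "K" (3x3 intrinsics, pixels), "T" (4x4, takes a point from camera to world coordinates). Camera axes: x right, y down, z forward; pixel columns grow to the right and rows downward; lengths in m; the calibration is good to about 2 mm. A picture is of the moment at which its call begins.
- robot.sign_off(): hands the job in, once; it reports no verdict.
The state is a dict: "t": time; "joint_pos": joint angles; "joint_velocities": joint speeds; "tau": joint torques, N m; "ee_pos": TCP position; "orientation": TCP orientation; "wrist_force": force on the tool from outside, world axes, zero at the start; "torque": the same for the moment, N m; "width": finger opening in m.
Only numpy, scipy, OpenCV 4.12 (cv2) and the standard library are available. Lean on these libraries where they do the work, as an engineer would, in place of code of your own. Each camera call takes 0.05 s, during which the arm holds its last target.

## Working session

There is one attempt and no reset: what is moved stays moved. The work goes in short steps, Python scripts to look and compute and a tool call to move; the robot and the scene stay as the last step left them, time stands still between calls to the robot, and variables do not carry over. Pictures are saved under pics/ and viewed, and the job is handed in when it is done.

Besides the shell and the picture viewer there is one more tool, called after "Request:" in YAML: its name, and indented under it one key for each argument. apply_moves: Moves the arm, as the interface text tells. Its arguments: {"type":"object","properties":{"moves":{"type":"array","items":{"type":"array","items":{"type":"number"}}},"hand":{"type":"number"},"force":{"type":"number"}},"required":["moves"]}

```bash
ls; mkdir -p pics; python3 - <<'E'
from rig import robot
import cv2,numpy as np
s=robot.sense();print(s['t'],s['ee_pos'],s['orientation'],s['width'])
for n in('side','top'):
    c=robot.read_camera(n);cv2.imwrite(f'pics/{n}0.png',c['pixels'][:,:,::-1]);np.savez(f'{n}0.npz',**c)
    print(n,c['K'].tolist(),c['T'].round(3).tolist())
E
```

```text
pics
0.0 [ 0.22461744 -0.58244803  0.22157866] [[-3.94862492e-04  3.59572881e-01 -9.33116920e-01]
 [ 2.14291827e-03 -9.33114546e-01 -3.59572873e-01]
 [-9.99997626e-01 -2.14157514e-03 -4.02083363e-04]] 0.08742896786076151
side [[443.20432326571955, 0.0, 276.7368595585613], [0.0, 443.20432326571955, 208.35909104605764], [0.0, 0.0, 1.0]] [[-0.75, -0.443, 0.492, 0.042], [-0.662, 0.51, -0.549, 0.592], [-0.007, -0.737, -0.676, 0.782], [0.0, 0.0, 0.0, 1.0]]
top [[388.19858871370633, 0.0, 282.0418339220118], [0.0, 388.19858871370633, 212.01633456806266], [0.0, 0.0, 1.0]] [[-0.006, -0.992, 0.129, 0.429], [-1.0, 0.005, -0.014, 0.006], [0.014, -0.129, -0.992, 1.002], [0.0, 0.0, 0.0, 1.0]]
```

View pics/side0.png

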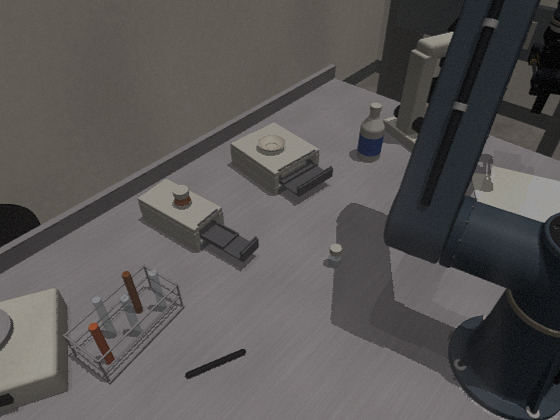

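View pics/top0.png

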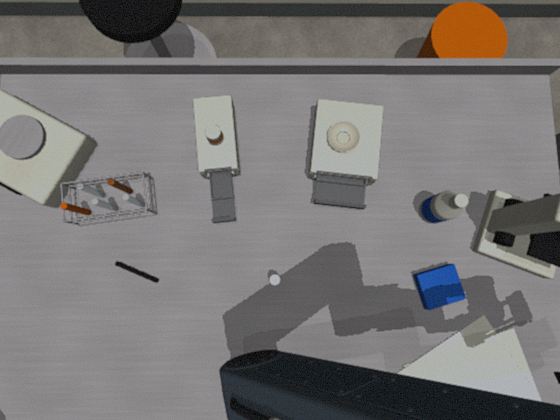

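The top view shows the narrow feeder on the left (hood about 215,133, lip about 223,220) and the wide feeder on the right (hood about 346,140, lip about 340,205). The vial is at about (275,280). Next I'll measure these.

```bash
cat > h.py <<'E'
import numpy as np,cv2
def cloud(c):
    z=c['z_map'];v,u=np.indices(z.shape);K=c['K']
    p=np.stack([(u-K[0,2])/K[0,0]*z,(v-K[1,2])/K[1,1]*z,z],-1)
    return p@c['T'][:3,:3].T+c['T'][:3,3]
def ray(c,uv,h):
    d=c['T'][:3,:3]@np.linalg.inv(c['K'])@np.array([uv[0],uv[1],1.]);o=c['T'][:3,3]
    return o+d*(h-o[2])/d[2]
E
python3 - <<'E'
from h import *
c=dict(np.load('top0.npz'));P=cloud(c);im=c['pixels'].astype(int)
print('table z',np.median(P[225:245,180:260,2]))
for n,(u0,u1,v0,v1) in dict(narrow=(185,245,85,182),wide=(300,392,90,188)).items():
    m=np.zeros(P.shape[:2],bool);m[v0:v1,u0:u1]=1
    m&=(abs(P[...,2]-.078)<.008)&(im.mean(-1)>110)
    cs,_=cv2.findContours(m.astype(np.uint8),0,1)
    k=max(cs,key=cv2.contourArea)[:,0].astype(float)
    w=np.array([ray(c,p,.078)[:2] for p in k],np.float32)
    r=cv2.minAreaRect(w);print(n,r,cv2.boxPoints(r).round(4).tolist(),np.median(P[m][:,2]))
for n,(u0,u1,v0,v1) in dict(narrow=(205,240,165,228),wide=(305,375,172,214)).items():
    Q=P[v0:v1,u0:u1];z=Q[...,2]
    for r in range(0,v1-v0,2): print(n,v0+r,(z[r,::6]*1000).round().astype(int).tolist(), im[v0+r,u0:u1:6].mean(-1).round().astype(int).tolist())
# vial
big=cv2.resize(c['pixels'][80:240,180:400,::-1],None,fx=3.6,fy=3.6,interpolation=cv2.INTER_CUBIC)
cv2.imwrite('pics/top0z.png',np.clip(big*1.6,0,255).astype(np.uint8))
s=np.load('side0.npz')['pixels'][110:270,130:340,::-1]
cv2.imwrite('pics/side0z.png',np.clip(cv2.resize(s,None,fx=3.6,fy=3.6,interpolation=cv2.INTER_CUBIC)*1.6,0,255).astype(np.uint8))
E
```

```text
table z 0.0002891163819268572
narrow ((0.7460964918136597, 0.15641653537750244), (0.18833981454372406, 0.09509887546300888), 5.5107035636901855) [[0.6478000283241272, 0.19470000267028809], [0.6568999886512756, 0.10000000149011612], [0.8443999886512756, 0.11810000240802765], [0.8353000283241272, 0.21279999613761902]] 0.07796843264107212
wide ((0.7302822470664978, -0.16957229375839233), (0.16576601564884186, 0.19017142057418823), 83.33000183105469) [[0.6262000203132629, -0.24089999496936798], [0.8151000142097473, -0.2628999948501587], [0.8343999981880188, -0.09830000251531601], [0.6455000042915344, -0.07620000094175339]] 0.07786125891397572
narrow 165 [77, 79, 79, 80, 76, 77] [173, 173, 180, 176, 180, 181]
narrow 167 [78, 78, 81, 77, 81, 77] [174, 176, 159, 150, 98, 176]
narrow 169 [77, 81, 80, 81, 81, 71] [129, 92, 95, 72, 83, 86]
narrow 171 [80, 75, 74, 67, 36, 52] [79, 90, 68, 75, 86, 78]
narrow 173 [60, 35, 38, 37, 35, 32] [69, 72, 88, 82, 86, 82]
narrow 175 [42, 38, 34, 38, 38, 19] [77, 68, 93, 94, 93, 55]
narrow 177 [26, 38, 35, 33, 33, 0] [72, 80, 95, 89, 89, 139]
narrow 179 [2,
[... 3154 characters left out ...]
92, 98, 93, 97, 99, 97, 99, 140, 140]
wide 202 [2, 1, 59, 62, 63, 62, 62, 37, 37, 35, -1, -1] [142, 96, 78, 86, 92, 90, 91, 99, 96, 96, 146, 144]
wide 204 [2, 2, 39, 47, 61, 61, 61, 1002, 62, 61, 0, 0] [141, 148, 105, 50, 56, 82, 79, 91, 91, 91, 122, 133]
wide 206 [3, -2, 1, -2, 0, 38, 49, 55, 58, 58, 64, -3] [140, 140, 135, 128, 123, 100, 49, 54, 77, 81, 94, 140]
wide 208 [3, 0, -2, 2, 3, 1, -1, -1, 38, 50, 57, 3] [137, 141, 138, 136, 140, 135, 134, 123, 102, 48, 130, 140]
wide 210 [1, 1, 4, -1, -2, 2, -2, -2, -1, 2, 3, 1] [141, 142, 142, 140, 140, 144, 137, 135, 141, 133, 144, 142]
wide 212 [2, -3, 1, -4, 2, 0, 0, 0, 0, -1, 1, 0] [139, 136, 139, 140, 142, 141, 140, 140, 139, 144, 139, 143]
```

```bash
sleep 1
```

```text
(no output)
```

View pics/top0z.png

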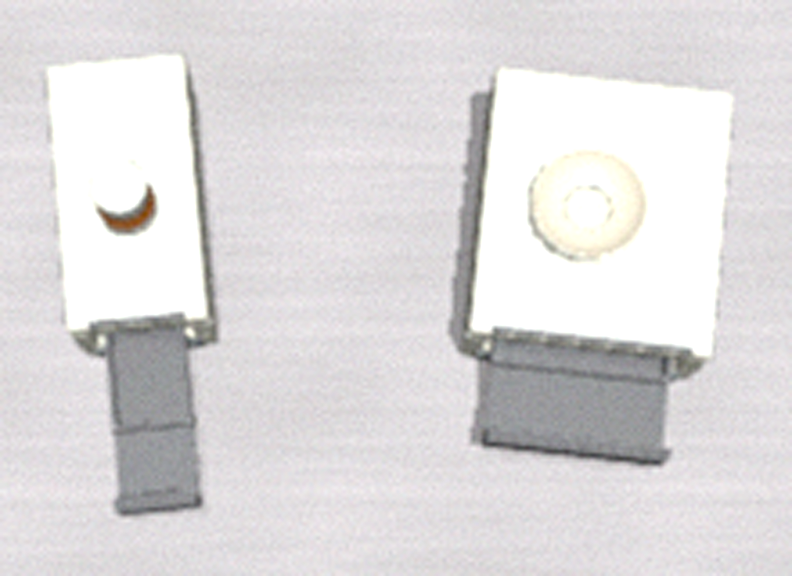

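View pics/side0z.png

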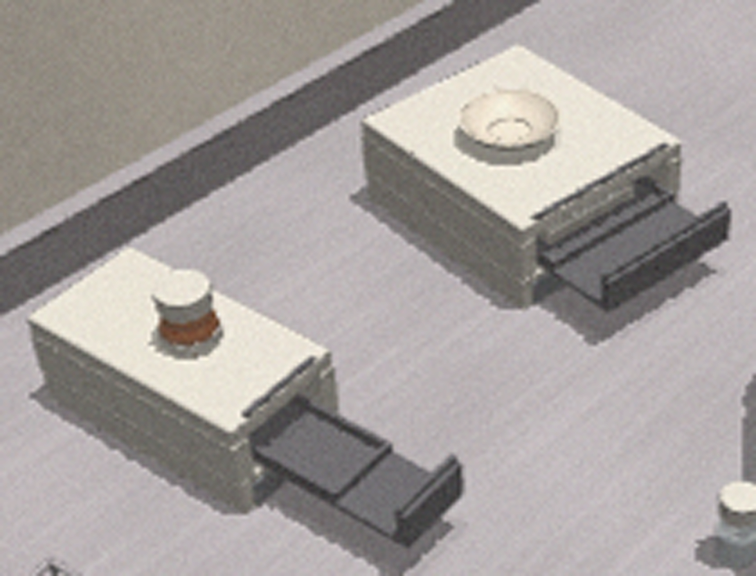

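The hood rectangles come out at 188x95 and 190x166 mm, at z = 78 mm, which matches the given sizes. Next come the lips, the vial and the tool-frame offsets.

```bash
cat >> h.py <<'E'
U={'narrow':(np.array([.6523,.1473]),np.radians(5.5)),'wide':(np.array([.6358,-.1586]),np.radians(-6.66))}
def toF(n,p):
    o,a=U[n];R=np.array([[np.cos(a),-np.sin(a)],[np.sin(a),np.cos(a)]]);return (p[...,:2]-o)@R
def toW(n,q):
    o,a=U[n];R=np.array([[np.cos(a),-np.sin(a)],[np.sin(a),np.cos(a)]]);return R@np.array(q)+o
def lip(c,n):
    P=cloud(c);q=toF(n,P);z=P[...,2]
    m=(z>.058)&(z<.07)&(q[...,0]<-.03)&(q[...,0]>-.2)&(abs(q[...,1])<.08)&(c['pixels'].mean(-1)<105)
    f=q[m];return m.sum(),np.percentile(f,[3,50,97],axis=0).round(4).tolist(),np.median(z[m])
def delta(s,p,yawz):
    """tool-frame shift to world p and turn about tool x so that tool z points at angle yawz(deg), tool x down"""
    from scipy.spatial.transform import Rotation as Ro
    R=s['orientation'];d=R.T@(np.array(p)-s['ee_pos'])
    a=np.radians(yawz);zz=np.array([np.cos(a),np.sin(a),0]);x=np.array([0,0,-1.]);T=np.stack([x,np.cross(zz,x),zz],1)
    return d.round(4),Ro.from_matrix(R.T@T).as_rotvec().round(4)
E
python3 - <<'E'
from h import *
c=dict(np.load('top0.npz'));d=dict(np.load('side0.npz'))
for n in U:
    for k,cc in(('top',c),('side',d)): print(n,k,*lip(cc,n))
for k,cc in(('top',c),('side',d)):
    P=cloud(cc);m=(P[...,2]>.03)&(P[...,2]<.07)&(P[...,0]>.36)&(P[...,0]<.55)&(abs(P[...,1])<.1)
    print('vial',k,m.sum(),P[m].min(0).round(3),P[m].max(0).round(3) if m.sum() else'')
    for n in U: print(toF(n,np.median(P[m],0)))
for n in U:print(n,toW(n,[-.17,0]),toW(n,[-.056,0]))
E
```

```text
narrow top 79 [[-0.1229, -0.0264], [-0.1187, -0.003], [-0.115, 0.0255]] 0.062379968069202874
narrow side 99 [[-0.1218, -0.025], [-0.1172, 0.0038], [-0.1132, 0.0279]] 0.061716883204973705
wide top 174 [[-0.0687, -0.0575], [-0.0644, 0.0022], [-0.0606, 0.0594]] 0.0619907846450356
wide side 141 [[-0.068, -0.0581], [-0.0634, 0.0037], [-0.0591, 0.0615]] 0.06180385879261974
vial top 96 [ 0.376 -0.002  0.044] [0.399 0.022 0.059]
[-0.27672447 -0.11115809]
[-0.26618986  0.13879541]
vial side 155 [ 0.376 -0.     0.03 ] [0.402 0.026 0.057]
[-0.2776824  -0.10378477]
[-0.26867943  0.14580152]
narrow [0.48308265 0.13100622] [0.59655781 0.14193264]
wide [ 0.46694718 -0.13888385] [ 0.5801779  -0.15210527]
```

```bash
python3 - <<'E'
from h import *
from rig import robot
s=robot.sense()
print(delta(s,[*toW('narrow',[-.17,0]),.20],185.5))
E
```

```text
(array([ 0.0229, -0.5728, -0.4977]), array([ 2.718e-01, -1.000e-04,  2.000e-03]))
```

Request:
apply_moves:
  moves:
    - [0,-0.04,-0.035,0.02,0,0]
    - [0,-0.08,-0.07,0.04,0,0]
    - [0,-0.12,-0.105,0.06,0,0]
    - [0,-0.16,-0.14,0.08,0,0]
    - [0,-0.2,-0.174,0.1,0,0]
    - [0,-0.24,-0.208,0.12,0,0]
    - [0,-0.28,-0.243,0.14,0,0]
    - [0,-0.32,-0.278,0.16,0,0]
    - [0,-0.36,-0.313,0.18,0,0]
    - [0,-0.4,-0.348,0.2,0,0]
    - [0.005,-0.44,-0.382,0.22,0,0]
    - [0.01,-0.48,-0.417,0.24,0,0]
    - [0.015,-0.52,-0.452,0.26,0,0]
    - [0.02,-0.55,-0.478,0.27,0,0]
    - [0.023,-0.573,-0.498,0.272,0,0.002]
    - [0.023,-0.573,-0.498,0.272,0,0.002]
    - [0.023,-0.573,-0.498,0.272,0,0.002]
    - [0.023,-0.573,-0.498,0.272,0,0.002]
    - [0.023,-0.573,-0.498,0.272,0,0.002]
    - [0.023,-0.573,-0.498,0.272,0,0.002]
  hand: 0
  force: 10

```text
t: 2.1
ee_pos: [0.4831, 0.129, 0.1997]
orientation: [[0.0, 0.093, -0.996], [-0.002, -0.996, -0.093], [-1.0, 0.002, 0.0]]
wrist_force: [0.1, -0.2, -0.2]
width: 0.0007
```

```bash
python3 - <<'E'
from h import *
from rig import robot
s=robot.sense();print(s['t'],s['ee_pos'],s['orientation'].round(4).tolist(),s['wrist_force'],s['width'],toF('narrow',s['ee_pos']))
print(delta(s,[*toW('narrow',[-.17,0]),.045],185.5))
c=robot.read_camera('wrist');cv2.imwrite('pics/w1.png',c['pixels'][:,:,::-1])
E
```

```text
2.1 [0.48312541 0.12904332 0.19972404] [[0.0002, 0.0931, -0.9957], [-0.0021, -0.9957, -0.0931], [-1.0, 0.0021, 0.0]] [ 0.14070101 -0.20497387 -0.24126918] 0.000711073586588353 [-0.17014557 -0.00195796]
(array([ 1.547e-01, -2.300e-03, -1.000e-04]), array([-0.0027,  0.    , -0.0021]))
```

View pics/w1.png

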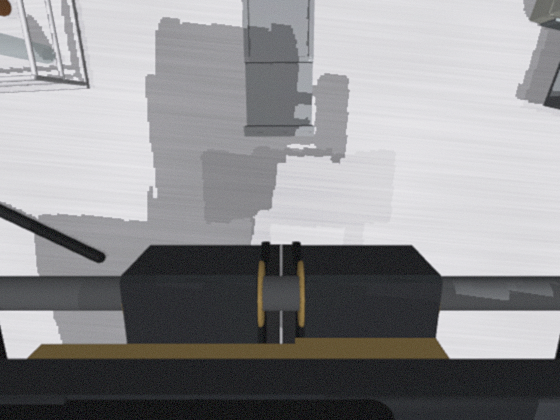

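The shut fingers (282,290) are in line with the narrow lip (245–313, 130). Descending now, after which I'll push in steps.

Request:
apply_moves:
  moves:
    - [0.03,-0.002,0,0,0,-0.002]
    - [0.06,-0.002,0,0,0,-0.002]
    - [0.09,-0.002,0,0,0,-0.002]
    - [0.12,-0.002,0,0,0,-0.002]
    - [0.14,-0.002,0,0,0,-0.002]
    - [0.15,-0.002,0,0,0,-0.002]
    - [0.155,-0.002,0,0,0,-0.002]
    - [0.155,-0.002,-0.01,0,0,-0.002]
    - [0.155,-0.002,-0.02,0,0,-0.002]
    - [0.155,-0.002,-0.025,0,0,-0.002]
    - [0.155,-0.002,-0.03,0,0,-0.002]
    - [0.155,-0.002,-0.035,0,0,-0.002]
    - [0.155,-0.002,-0.04,0,0,-0.002]
    - [0.155,-0.002,-0.045,0,0,-0.002]
    - [0.155,-0.002,-0.05,0,0,-0.002]

```text
t: 3.65
ee_pos: [0.5325, 0.1371, 0.0445]
orientation: [[-0.001, 0.096, -0.995], [-0.0, -0.995, -0.096], [-1.0, -0.0, 0.001]]
wrist_force: [-2.0, -0.5, 2.0]
width: 0.0002
```

```bash
python3 - <<'E'
from h import *
from rig import robot
s=robot.sense();print(s['t'],s['ee_pos'],s['wrist_force'],toF('narrow',s['ee_pos']))
c=robot.read_camera('wrist');print((c['T'][:3,3]-s['ee_pos']).round(3))
c=robot.read_camera('side');cv2.imwrite('pics/s2.png',c['pixels'][:,:,::-1]);print(lip(c,'narrow'))
E
```

```text
3.65 [0.53253623 0.13712053 0.04450245] [-1.96785261 -0.47625546  1.98812913] [-0.12018806  0.00134624]
[0.069 0.007 0.162]
(np.int64(44), [[-0.1311, -0.0053], [-0.1276, 0.0085], [-0.1001, 0.0124]], np.float64(0.06215515042950076))
```

View pics/s2.png

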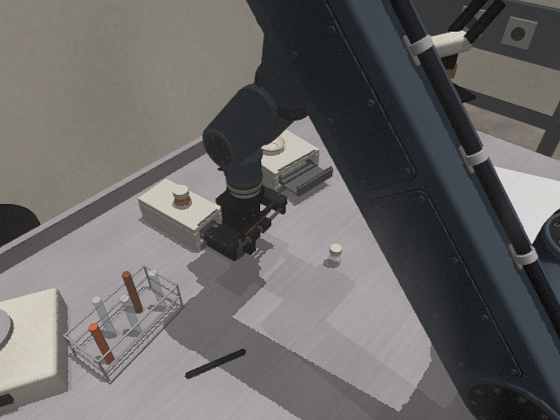

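Force is about −2 N, which matches the tray sliding under the push. The camera sits 69 mm ahead and 162 mm up, so it clears the jar. I'll keep pushing.

Request:
apply_moves:
  moves:
    - [0,0.001,-0.005,0,0,0]
    - [0,0.001,-0.01,0,0,0]
    - [0,0.001,-0.015,0,0,0]
    - [0,0.001,-0.02,0,0,0]
    - [0,0.001,-0.025,0,0,0]
    - [0,0.001,-0.03,0,0,0]
    - [0,0.001,-0.035,0,0,0]
    - [0,0.001,-0.04,0,0,0]
    - [0,0.001,-0.044,0,0,0]
    - [0,0.001,-0.047,0,0,0]
    - [0,0.001,-0.049,0,0,0]
    - [0,0.001,-0.05,0,0,0]

```text
t: 4.95
ee_pos: [0.5833, 0.1407, 0.0446]
orientation: [[0.001, 0.096, -0.995], [-0.0, -0.995, -0.096], [-1.0, 0.0, -0.001]]
wrist_force: [-1.8, 1.3, 0.2]
width: 0.0008
```

Request:
apply_moves:
  moves:
    - [0,0,-0.001,0,0,0]
    - [0,0,-0.002,0,0,0]
    - [0,0,-0.003,0,0,0]
    - [0,0,-0.004,0,0,0]

```text
t: 5.35
ee_pos: [0.587, 0.1411, 0.0446]
orientation: [[0.0, 0.096, -0.995], [-0.0, -0.995, -0.096], [-1.0, 0.0, -0.0]]
wrist_force: [-1.8, -0.6, -1.1]
width: 0.0003
```

Request:
apply_moves:
  moves:
    - [0,0,-0.001,0,0,0]
    - [0,0,-0.002,0,0,0]
    - [0,0,-0.003,0,0,0]

```text
t: 5.65
ee_pos: [0.5873, 0.1412, 0.0446]
orientation: [[-0.006, 0.096, -0.995], [-0.001, -0.995, -0.096], [-1.0, 0.0, 0.006]]
wrist_force: [-8.1, -2.3, 6.4]
width: 0.0001
```

The hard stop shows as −8 N, with the fingertip at feeder x = −65 mm. That is where it should be with the lip home (−56 −9.5). One slight extra press, then back off and lift.

Request:
apply_moves:
  moves:
    - [0,0,-0.002,0,0,0]
    - [0,0,-0.002,0,0,0]
    - [0,0,0.01,0,0,0]
    - [0,0,0.03,0,0,0]
    - [0,0,0.05,0,0,0]
    - [-0.03,0,0.055,0,0,0]
    - [-0.07,0,0.055,0,0,0]
    - [-0.11,0,0.055,0,0,0]
    - [-0.15,0,0.055,0,0,0]
    - [-0.155,0,0.055,0,0,0]
    - [-0.155,0,0.055,0,0,0]
    - [-0.155,0,0.055,0,0,0]

```text
t: 6.85
ee_pos: [0.5348, 0.1362, 0.1988]
orientation: [[-0.0, 0.096, -0.995], [0.0, -0.995, -0.096], [-1.0, -0.0, 0.0]]
wrist_force: [0.2, -0.4, -0.9]
width: 0.0007
```

```bash
python3 - <<'E'
from h import *
from rig import robot
s=robot.sense();print(s['t'],s['ee_pos'],s['wrist_force'])
print(delta(s,[*toW('wide',[-.036,0]),.20],173.34))
c=robot.read_camera('top');cv2.imwrite('pics/t3.png',c['pixels'][:,:,::-1]);print(lip(c,'narrow'),lip(c,'wide'))
c=robot.read_camera('side');cv2.imwrite('pics/s3.png',c['pixels'][:,:,::-1]);print(lip(c,'narrow'),lip(c,'wide'))
c=robot.read_camera('wrist');cv2.imwrite('pics/w3.png',c['pixels'][:,:,::-1]);print(lip(c,'narrow'))
E
```

```text
6.85 [0.53482724 0.13617319 0.19878836] [ 0.17867466 -0.43304894 -0.89883535]
(array([-0.0012,  0.2955, -0.0372]), array([0.2119, 0.0003, 0.    ]))
(np.int64(9), [[-0.0565, -0.0266], [-0.0554, -0.0172], [-0.0541, -0.0098]], np.float64(0.05956645733248278)) (np.int64(142), [[-0.0686, -0.0559], [-0.0649, -0.0019], [-0.0609, 0.0557]], np.float64(0.0615623166407262))
(np.int64(95), [[-0.0555, -0.0258], [-0.0506, 0.0023], [-0.047, 0.0279]], np.float64(0.06093935644675397)) (np.int64(144), [[-0.0688, -0.0588], [-0.0638, 0.0076], [-0.0596, 0.0621]], np.float64(0.06178661847399569))
(np.int64(40), [[-0.0522, -0.0221], [-0.0515, 0.0005], [-0.0501, 0.0209]], np.float64(0.0613559289845248))
```

View pics/s3.png

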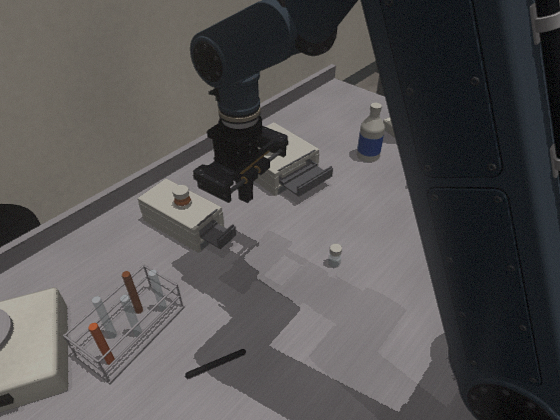

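View pics/w3.png

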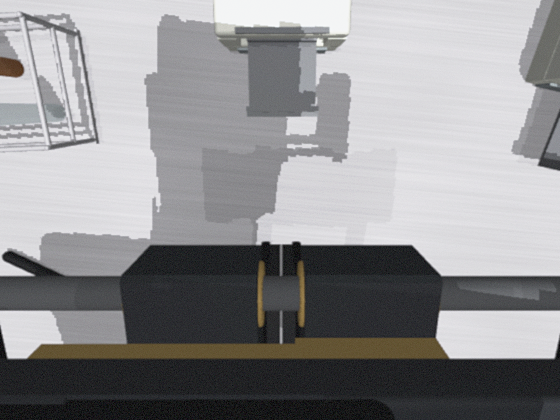

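The narrow lip spans about −47 to −56 mm in feeder x, so the tray is home; in the side view it sits at (222,238), up against the hood. The wide tray hasn't moved. Next I'll go over its finger well.

Request:
apply_moves:
  moves:
    - [0,0.04,-0.005,0.03,0,0]
    - [0,0.08,-0.01,0.06,0,0]
    - [0,0.12,-0.015,0.09,0,0]
    - [0,0.16,-0.02,0.12,0,0]
    - [0,0.2,-0.025,0.15,0,0]
    - [0,0.24,-0.03,0.18,0,0]
    - [0,0.27,-0.034,0.2,0,0]
    - [0,0.29,-0.037,0.212,0,0]
    - [0,0.2955,-0.037,0.212,0,0]
    - [0,0.2955,-0.037,0.212,0,0]
    - [0,0.2955,-0.037,0.212,0,0]
    - [0,0.2955,-0.037,0.212,0,0]

```text
t: 8.2
ee_pos: [0.5998, -0.1526, 0.1995]
orientation: [[-0.001, -0.114, -0.993], [0.001, -0.993, 0.114], [-1.0, -0.001, 0.001]]
wrist_force: [0.7, -0.2, 0.1]
width: 0.0003
```

```bash
python3 - <<'E'
from h import *
from rig import robot
s=robot.sense();print(s['t'],s['ee_pos'],s['wrist_force'],toF('wide',s['ee_pos']))
print(delta(s,[*toW('wide',[-.036,0]),.045],173.34))
c=robot.read_camera('side');P=cloud(c);cv2.imwrite('pics/s4.png',c['pixels'][:,:,::-1]);print(lip(c,'wide'))
E
```

```text
8.2 [ 0.59976907 -0.15258937  0.19948491] [ 0.67023255 -0.15250281  0.11071718] [-0.03648489  0.00179129]
(array([ 0.1545,  0.0019, -0.0006]), array([0.0019, 0.0007, 0.0007]))
(np.int64(138), [[-0.0681, -0.0576], [-0.0632, 0.004], [-0.0589, 0.0613]], np.float64(0.06124959230971527))
```

View pics/s4.png

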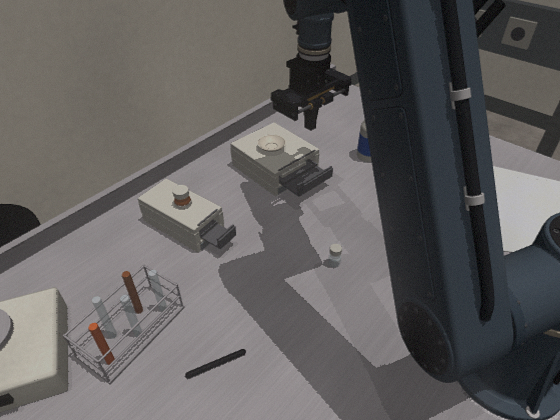

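Request:
apply_moves:
  moves:
    - [0.03,0.001,0,0,0,0]
    - [0.06,0.002,0,0,0,0]
    - [0.09,0.002,0,0,0,0]
    - [0.115,0.002,0,0,0,0]
    - [0.135,0.002,0,0,0,0]
    - [0.147,0.002,0,0,0,0]
    - [0.153,0.002,0,0,0,0]
    - [0.153,0.002,0,0,0,0]
    - [0.153,0.002,0.004,0,0,0]
    - [0.153,0.002,0.008,0,0,0]
    - [0.153,0.002,0.012,0,0,0]
    - [0.153,0.002,0.016,0,0,0]
    - [0.153,0.002,0.02,0,0,0]

```text
t: 9.55
ee_pos: [0.5809, -0.1544, 0.0474]
orientation: [[0.003, -0.116, -0.993], [-0.001, -0.993, 0.116], [-1.0, 0.001, -0.003]]
wrist_force: [1.4, 0.5, 1.3]
width: 0.0005
```

```bash
python3 - <<'E'
from h import *
from rig import robot
s=robot.sense();print(s['t'],s['ee_pos'],s['wrist_force'],toF('wide',s['ee_pos']))
c=robot.read_camera('side');cv2.imwrite('pics/s5.png',cv2.resize(c['pixels'][100:250,180:380,::-1],None,fx=3.5,fy=3.5));print(lip(c,'wide'))
E
```

```text
9.55 [ 0.58086874 -0.15435951  0.04735935] [1.44692751 0.45892024 1.32520012] [-0.05505238 -0.00215891]
(np.int64(180), [[-0.0761, -0.0592], [-0.0707, 0.0071], [-0.0494, 0.0614]], np.float64(0.06215994911425965))
```

View pics/s5.png

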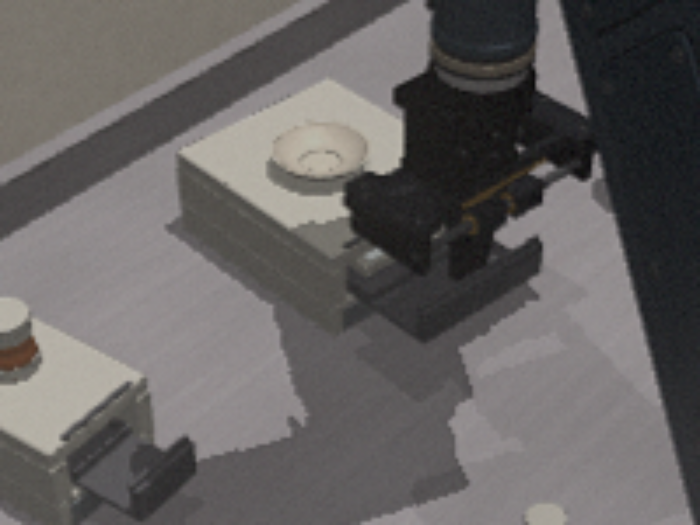

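The finger is in the well behind the lip (470,260) and the tray is following at about 1.5 N. I'll draw it out slowly so the carrier doesn't slide.

Request:
apply_moves:
  moves:
    - [0,0,0.005,0,0,0]
    - [0,0,0.01,0,0,0]
    - [0,0,0.015,0,0,0]
    - [0,0,0.02,0,0,0]
    - [0,0,0.025,0,0,0]
    - [0,0,0.03,0,0,0]
    - [0,0,0.035,0,0,0]
    - [0,0,0.04,0,0,0]
    - [0,0,0.045,0,0,0]
    - [0,0,0.05,0,0,0]
    - [0,0,0.055,0,0,0]
    - [0,0,0.06,0,0,0]
    - [0,0,0.065,0,0,0]
    - [0,0,0.07,0,0,0]
    - [0,0,0.075,0,0,0]
    - [0,0,0.08,0,0,0]
    - [0,0,0.085,0,0,0]
    - [0,0,0.089,0,0,0]
    - [0,0,0.092,0,0,0]
    - [0,0,0.094,0,0,0]

```text
t: 11.6
ee_pos: [0.4863, -0.1429, 0.0465]
orientation: [[-0.0, -0.116, -0.993], [0.0, -0.993, 0.116], [-1.0, -0.0, 0.0]]
wrist_force: [1.2, -0.2, -0.3]
width: 0.0005
```

```bash
python3 - <<'E'
from h import *
from rig import robot
s=robot.sense();print(s['t'],s['ee_pos'],s['wrist_force'],toF('wide',s['ee_pos']))
E
```

```text
11.6 [ 0.48633053 -0.14290195  0.04650329] [ 1.18961695 -0.19438036 -0.32590651] [-0.15028145 -0.00174296]
```

Request:
apply_moves:
  moves:
    - [0,0,0.0015,0,0,0]
    - [0,0,0.003,0,0,0]
    - [0,0,0.0045,0,0,0]
    - [0,0,0.006,0,0,0]
    - [0,0,0.007,0,0,0]
    - [0,0,0.008,0,0,0]

```text
t: 12.2
ee_pos: [0.4836, -0.1429, 0.0468]
orientation: [[0.01, -0.119, -0.993], [-0.002, -0.993, 0.119], [-1.0, 0.001, -0.01]]
wrist_force: [13.4, 4.8, -7.1]
width: 0.0003
```

Force has risen to 13 N at feeder x = −153 mm. I'll look and measure to see whether that's the stop or a snag.

```bash
python3 - <<'E'
from h import *
from rig import robot
s=robot.sense();print(s['t'],s['ee_pos'],s['wrist_force'],toF('wide',s['ee_pos']))
for k in('side','top'):
    c=robot.read_camera(k);cr=c['pixels'][100:250,200:400,::-1]
    cv2.imwrite(f'pics/{k}6.png',np.clip(cv2.resize(cr,None,fx=3.5,fy=3.5)*1.5,0,255).astype(np.uint8));print(lip(c,'wide'))
    P=cloud(c);q=toF('wide',P);z=P[...,2]
    m=(z>.054)&(z<.07)&(q[...,0]<-.14)&(q[...,0]>-.2)&(abs(q[...,1])<.07)&(abs(q[...,1])>.03)
    print(m.sum(),np.percentile(q[m],[3,50,97],axis=0).round(4).tolist())
E
```

```text
12.2 [ 0.48364101 -0.14287231  0.04675333] [13.42028005  4.77251081 -7.13739443] [-0.15295625 -0.00202544]
(np.int64(187), [[-0.1734, -0.0561], [-0.1685, 0.0057], [-0.1479, 0.0595]], np.float64(0.06217165953709347))
105 [[-0.174, -0.0575], [-0.1698, 0.0343], [-0.165, 0.0632]]Traceback (most recent call last):
  File "<stdin>", line 6, in <module>
  File "h.py", line 17, in lip
    f=q[m];return m.sum(),np.percentile(f,[3,50,97],axis=0).round(4).tolist(),np.median(z[m])
                          ~~~~~~~~~~~~~^^^^^^^^^^^^^^^^^^^^
    return _quantile_unchecked(
        a, q, axis, out, overwrite_input, method, keepdims, weights)
    return _ureduce(a,
                    func=_quantile_ureduce_func,
    ...<5 lines>...
                    overwrite_input=overwrite_input,
                    method=method)
    r = func(a, **kwargs)
    result = _quantile(arr,
                       quantiles=q,
    ...<2 lines>...
                       out=out,
                       weights=wgt)
    slices_having_nans = np.isnan(arr[-1, ...])
                                  ~~~^^^^^^^^^
IndexError: index -1 is out of bounds for axis 0 with size 0
```

View pics/side6.png

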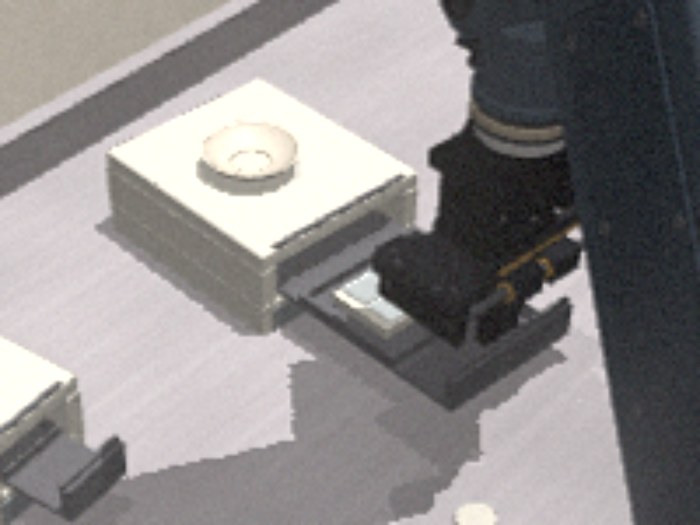

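View pics/top6.png

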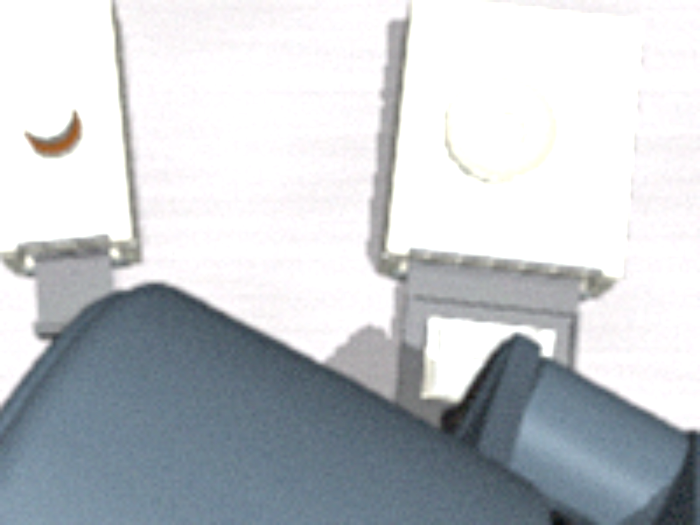

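The carrier lies in the pocket, and the tray has come out with its lip at −165 to −174 mm. The tip gained only 3 mm of the 8 mm commanded, so this looks like the stop. One more small pull will confirm it.

Request:
apply_moves:
  moves:
    - [0,0,0.0015,0,0,0]
    - [0,0,0.003,0,0,0]
    - [0,0,0.003,0,0,0]
    - [0,0,0.003,0,0,0]

```text
t: 12.7
ee_pos: [0.4836, -0.1432, 0.047]
orientation: [[0.016, -0.12, -0.993], [-0.004, -0.993, 0.12], [-1.0, 0.002, -0.016]]
wrist_force: [16.4, 6.6, -8.2]
width: 0.0004
```

The tip stayed put while force climbed to 16 N, so the tray is at its stop. Back off within the well, then lift straight up.

Request:
apply_moves:
  moves:
    - [0,0,-0.004,0,0,0]
    - [0,0,-0.008,0,0,0]
    - [0,0,-0.012,0,0,0]
    - [0,0,-0.016,0,0,0]
    - [0,0,-0.018,0,0,0]
    - [0,0,-0.018,0,0,0]

```text
t: 13.3
ee_pos: [0.4936, -0.1439, 0.0465]
orientation: [[-0.0, -0.116, -0.993], [0.0, -0.993, 0.116], [-1.0, -0.0, 0.0]]
wrist_force: [0.6, 0.5, 0.4]
width: 0.0003
```

```bash
python3 - <<'E'
from h import *
from rig import robot
s=robot.sense();print(s['t'],s['ee_pos'],s['wrist_force'],toF('wide',s['ee_pos']))
E
```

```text
13.3 [ 0.49360973 -0.14392669  0.04646552] [0.60943842 0.5427086  0.35467795] [-0.14293252 -0.00191656]
```

Request:
apply_moves:
  moves:
    - [-0.01,0,0,0,0,0]
    - [-0.03,0,0,0,0,0]
    - [-0.06,0,0,0,0,0]
    - [-0.1,0,0,0,0,0]
    - [-0.14,0,0,0,0,0]
    - [-0.18,0,0,0,0,0]
    - [-0.19,0.03,0.015,0,0,0]
    - [-0.19,0.07,0.033,0,0,0]
    - [-0.19,0.11,0.051,0,0,0]
    - [-0.19,0.15,0.07,0,0,0]
    - [-0.19,0.19,0.088,0,0,0]
    - [-0.19,0.23,0.106,0,0,0]
    - [-0.19,0.27,0.125,0,0,0]
    - [-0.19,0.31,0.144,0,0,0]
    - [-0.19,0.35,0.162,0,0,0]
    - [-0.19,0.39,0.18,0,0,0]
    - [-0.19,0.43,0.2,0,0,0]
    - [-0.19,0.46,0.215,0,0,0]
    - [-0.19,0.46,0.215,0,0,0]
    - [-0.19,0.46,0.215,0,0,0]

```text
t: 15.3
ee_pos: [0.226, -0.5755, 0.2365]
orientation: [[0.0, -0.118, -0.993], [0.002, -0.993, 0.118], [-1.0, -0.002, -0.0]]
wrist_force: [0.4, 1.0, -1.0]
width: 0.0004
```

```bash
python3 - <<'E'
from h import *
from rig import robot
s=robot.sense();print(s['t'],s['ee_pos'],s['wrist_force'])
for k in('side','top'):
    c=robot.read_camera(k);o=dict(np.load(k+'0.npz'))
    cv2.imwrite(f'pics/{k}7.png',np.clip(c['pixels'][:,:,::-1]*1.3,0,255).astype(np.uint8));print(lip(c,'wide'),lip(c,'narrow'))
    P=cloud(c);q=toF('wide',P);z=P[...,2]
    m=(z>.042)&(z<.058)&(q[...,0]<-.005)&(q[...,0]>-.15)&(abs(q[...,1])<.07)&(c['pixels'].mean(-1)>125)
    print('carrier',m.sum(),np.percentile(q[m],[2,50,98],axis=0).round(4).tolist(),np.median(z[m]))
    for n,(m0) in {'vial':lambda P:(P[...,2]>.03)&(P[...,2]<.07)&(P[...,0]>.36)&(P[...,0]<.45)&(abs(P[...,1])<.05),'dish':lambda P:(P[...,2]>.085)&(P[...,2]<.105)&(abs(P[...,0]-.73)<.08)&(abs(P[...,1]+.17)<.08),'jar':lambda P:(P[...,2]>.09)&(P[...,2]<.13)&(abs(P[...,0]-.74)<.08)&(abs(P[...,1]-.155)<.05)}.items():
        print(n,[np.median(X[m0(X)],0).round(4).tolist() for X in(cloud(o),P)])
E
```

```text
15.3 [ 0.22604431 -0.5755024   0.23648993] [ 0.42281048  0.95348374 -1.02973056]
(np.int64(158), [[-0.174, -0.0572], [-0.1691, 0.0051], [-0.1645, 0.0608]], np.float64(0.06125203345135877)) (np.int64(99), [[-0.0559, -0.0258], [-0.0509, 0.0021], [-0.0462, 0.0278]], np.float64(0.06112143308931173))
carrier 109 [[-0.0899, -0.0433], [-0.0642, 0.0069], [-0.0356, 0.0454]] 0.04643583427442777
vial [[0.3858, 0.0174, 0.0531], [0.386, 0.0174, 0.0526]]
dish [[0.7421, -0.1677, 0.09], [0.7431, -0.1682, 0.0904]]
jar [[0.726, 0.1603, 0.1167], [0.7258, 0.1601, 0.1165]]
(np.int64(161), [[-0.1737, -0.0555], [-0.17, -0.0003], [-0.1663, 0.0599]], np.float64(0.06234126966545761)) (np.int64(81), [[-0.0562, -0.0272], [-0.0523, -0.0002], [-0.0484, 0.0258]], np.float64(0.061944144910641485))
carrier 829 [[-0.0909, -0.0448], [-0.0634, -0.0005], [-0.0354, 0.0432]] 0.04734788867927042
vial [[0.3875, 0.0101, 0.0554], [0.3876, 0.0101, 0.0556]]
dish [[0.7356, -0.1609, 0.0903], [0.7359, -0.1617, 0.0902]]
jar [[0.7281, 0.1515, 0.122], [0.7281, 0.1513, 0.1221]]
```

View pics/side7.png

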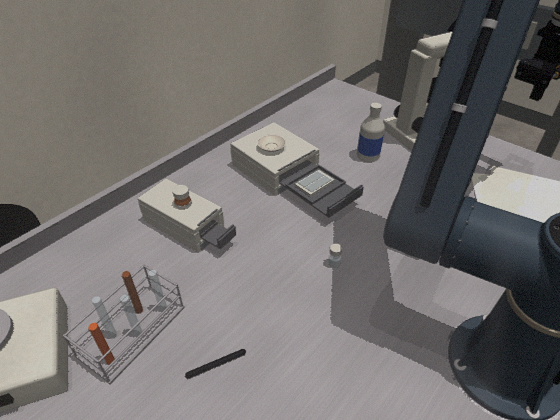

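View pics/top7.png

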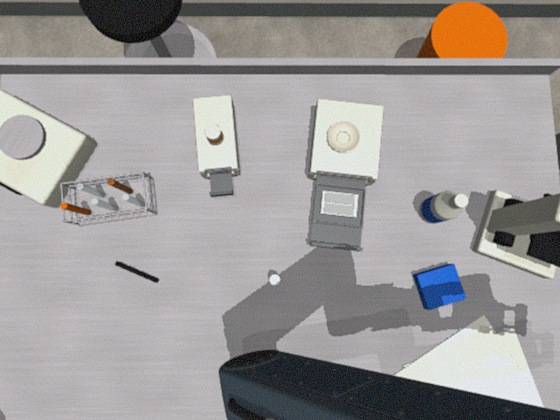

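Everything else is unmoved and the carrier lies in the pocket. The wide lip reads about 118 mm out, against the 120 mm expected. Before signing off I'll check the hood-front reference from the side view.

```bash
python3 - <<'E'
from h import *
for k in('side','top'):
    c=dict(np.load(k+'0.npz'));P=cloud(c)
    for n,w in(('narrow',.048),('wide',.083)):
        q=toF(n,P);z=P[...,2]
        m=(abs(z-.078)<.006)&(q[...,0]>-.03)&(q[...,0]<.22)&(abs(q[...,1])<w+.02)&(c['pixels'].mean(-1)>95)
        k0=max(cv2.findContours(m.astype(np.uint8),0,1)[0],key=cv2.contourArea)[:,0].astype(float)
        W=np.array([ray(c,p,.078)[:2] for p in k0]);f=toF(n,W)
        e=f[(abs(f[:,1])>w*.75)&(f[:,0]<.03)&(abs(f[:,1])<w*.97)]; b=f[(f[:,0]>.16)&(abs(f[:,1])<w*.9)]
        print(k,n,'front',np.median(e[:,0]).round(4),'back',np.median(b[:,0]).round(4))
E
```

```text
side narrow front 0.0067 back 0.1879
side wide front 0.0082 back 0.1887
top narrow front 0.0029 back 0.187
top wide front 0.0036 back 0.189
```

```bash
python3 - <<'E'
from rig import robot
print(robot.sense()['t']); print(robot.sign_off())
E
```

```text
15.4
the job is handed in; nothing more can be done
None
```

I pushed the narrow tray home first, then drew the wide tray out to its stop with the carrier still in it. The job was handed in at 15.4 s with the arm clear.

- **Narrow tray:** pushed in with the shut fingertips until it hit its stop at about 8 N. Both views put its lip at 48–56 mm in front of the hood, which is the home position.
- **Wide tray:** hooked behind the lip and drawn out slowly. At the stop the tip did not move on the last pull while the force rose to 16 N. I then backed off inside the well and lifted clear.
- **Carrier and other items:** the carrier lies in the pocket under the camera views. The dish, jar and vial read within about 1 mm of their starting positions. The wash bottle, rack, slide box and marker look unmoved in the pictures.
- **One disagreement:** the cameras put the wide tray about 118 mm out, not 120 mm. A recheck put the hood's front edge about 1 mm further back than I had assumed, though that edge reading was rough. The rest is within the 2 mm calibration. I judged it to be at the stop from the force, since the narrow tray's stop felt the same.

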